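Rebalance the centrifuge rotor

ROBOT

A 7-joint arm with a two-finger parallel gripper is mounted at the origin on a cart in front of the work surface, level with it; the furniture and walls round the work are solid. World frame = base frame: x ahead of the robot, y to its left, z up, the work surface at z = 0. Lengths are in m, angles in rad, forces in N, time in s.
With the tool pointing down it reaches from about 0.425 to 0.925 m from the base axis. Payload 6.8 kg.
Tool frame: the origin (TCP) lies between the finger pads; the fingertips stand ahead of it and the grasp point (between the pads) lies 6 mm ahead of it (arm.nose_length is the z of the fingertips in the tool frame, in m); z points along the fingers, y is the line along which they close (so a half turn about z gives the same grasp; the last joint's range is limited). The gripper opens to 85 mm and grips with 20 to 120 N. Pads are 22 mm wide; open, the fingers measure 114 mm over their backs; the gripper's body (76 mm by 85 mm) begins 54 mm behind the grasp point. The pads swing forward as they close: fully open they stand 13 mm farther back than shut.
Start: joints at [1.151, 0.477, 0.022, 1.555, -0.011, 1.109, -0.083], TCP at [0.207, -0.642, 0.256] pointing down, gripper open.
Joint ranges: [-2.96, 2.96], [-0.34, 2.1], [-1.41, 1.46], [0.24, 2.44], [-1.37, 4.51], [0.17, 1.92], [-2.96, 2.96]. Speed limits (rad/s): [2.39, 2.39, 3.14, 3.14, 3.14, 3.14, 3.14].

INTERFACE

Orientations are given as a rotation vector (axis times angle).
In Python, from station import arm gives the robot as it stands.
- The arm moves only by the tool servo_tool, never from a script. Its argument "increments" is a list of rows, each a list of 2 entries, a list of its own where there are three numbers: the shift along the tool's x, y, z in cm, then the turn about the tool's z in rad. In form: [[[dx, dy, dz], spin], ...]. A call has 1 to 5 rows; each row is the pose to reach, as a shift and turn from the pose commanded when the call began, along the tool's axes at that moment; what a row does not reach only later rows make up. A row lasts 1/10 s, in which the tool goes at most 50 mm and 8.59 degrees, less where a joint would pass 70% of its speed; a pose out of reach is approached as far as the arm can. A call with a gripper value outside its range is refused whole. "gripper" is the opening, from 0 (shut) to 1 (fully open), set as the call begins (left out, the last holds). The fingers move at their own pace and stop on an object; "grip_force" is the grip in N (left out, the last holds). Time passes only in rows, so rows that repeat a pose let the fingers close. It gives the time, the measured TCP pose, the force, the opening and the grip force at its end, in the units of the state.
- arm.observe(): the state, without advancing time (a new reading comes with each control period).
- arm.capture(name): name is "scene" or "top"; returns (picture, depth): 400x640x3 uint8, red, green, blue; 400x640 float32, m along the optical axis (not along the pixel's ray), 0 where there is no reading.
- arm.camera_params(name): a dict with "fx", "fy", "cx", "cy" (pixels), "extrinsics" (4x4, takes a point from camera to world coordinates). Camera axes: x right, y down, z forward; pixel columns grow to the right and rows downward; lengths in m; the calibration is good to about 2 mm. A picture is of the moment at which its call begins. camera_params takes no time and is no camera call.
- arm.hand_in(): hands the job in; it is judged then, once.
The state is a dict: "time": time; "qpos": joint angles; "joint_vel": joint speeds; "effort": joint torques, N m; "eef_pos": TCP position; "orientation": TCP orientation; "ft_force": force on the tool from outside, world axes, zero at the start; "ft_torque": the same for the moment, N m; "grip_width": finger opening in m; "gripper_force": force on a finger pad.
Only numpy, scipy, OpenCV 4.12 (cv2) and the standard library are available. Lean on these libraries where they do the work, as an engineer would, in place of code of your own. Each camera call takes 0.05 s, during which the arm holds its last target. There are 200 camera calls.

TASK

The six-place centrifuge rotor has been loaded out of balance: each tube faces one of another size. Rearrange the tubes so that every tube faces the other one of its own size straight across the rotor, one tube in each bucket, upright and fully home. The empty rack is there for parking a tube on the way, as the pointed tubes cannot stand on the bench; never lay a tube down or tip it over.

Things in the scene. Friction and masses are not known exactly. Their poses are not given: they have to be found in the camera images.
- tube_long_a: full-size 50 ml centrifuge tube, 110 long: body 28 across, blue screw cap 34 across (96 to 110 above the tip). Foot tapers to a point over the last 16: cannot stand alone. Closed, under 0.1 kg. Origin: tip of the foot; z up its axis. Grip the cap from above. Twin of tube_long_b.
- tube_short_a: short 25 ml centrifuge tube, 83 long: body 28 across, blue screw cap 34 across (70 to 83 above the tip) with a pale filter disc 19 across in its top. Foot tapers to a point over the last 16: cannot stand alone. Closed, under 0.1 kg. Origin: tip of the foot; z up its axis. Grip the cap from above. Twin of tube_short_b.
- tube_short_b: short 25 ml centrifuge tube, 83 long: body 28 across, blue screw cap 34 across (70 to 83 above the tip) with a pale filter disc 19 across in its top. Foot tapers to a point over the last 16: cannot stand alone. Closed, under 0.1 kg. Origin: tip of the foot; z up its axis. Grip the cap from above. Twin of tube_short_a.
- tube_slim_a: slim 15 ml centrifuge tube fixed in a grey adaptor sleeve, 120 long: sleeve 28 across, flange 32 across (60 to 64 above the tip), tube 17, blue screw cap 22 across (108 to 120). Foot tapers to a point over the last 16: cannot stand alone. Closed, under 0.1 kg. Origin: tip of the foot; z up its axis. Grip the cap from above. Twin of tube_slim_b.
- tube_slim_b: slim 15 ml centrifuge tube fixed in a grey adaptor sleeve, 120 long: sleeve 28 across, flange 32 across (60 to 64 above the tip), tube 17, blue screw cap 22 across (108 to 120). Foot tapers to a point over the last 16: cannot stand alone. Closed, under 0.1 kg. Origin: tip of the foot; z up its axis. Grip the cap from above. Twin of tube_slim_a.
- tube_long_b: full-size 50 ml centrifuge tube, 110 long: body 28 across, blue screw cap 34 across (96 to 110 above the tip). Foot tapers to a point over the last 16: cannot stand alone. Closed, under 0.1 kg. Origin: tip of the foot; z up its axis. Grip the cap from above. Twin of tube_long_a.
- rotor: swing-out rotor on its stand, fixed, 210 across. Origin: centre of underside, on the bench; z up. Six steel buckets 80 from the axis at 0, 60 .. 300 deg from its x axis; 180 deg apart face each other. Bore 32, slightly flared mouth 74 above the bench, coned foot: a seated tube's tip is 19 above the bench. Arms lower than mouths; hub knob 34 across, to 92. All buckets start full.
- tube_rack: empty green tube rack in front (not the filled one at the back right), fixed, 68 x 170 x 58 high. Origin: centre of underside; long side y, z up. Four 30 mm holes in the top at x = 0, y = -60, -20, 20, 60, and in a second deck 18 to 22 high. A parked tube's tip is 4 above the bench. Tube feet guide themselves in; a tube let go up to 15 above that slides home and stands.

How it is judged:
At the end, for the whole second after the job is handed in: All six tubes stand in buckets, one each, let go and at rest: tips within 7 mm of seated height and 9 mm of the bucket circle, leaning less than 0.2 rad, and the two tubes of each size are straight across the rotor from each other (tips more than 152 mm apart, 160 when centred) (horizontal distance between tube_long_a and tube_long_b above 0.152 m and horizontal distance between tube_short_a and tube_short_b above 0.152 m and horizontal distance between tube_slim_a and tube_slim_b above 0.152 m and z of tube_long_a in the frame of rotor between 0.013 and 0.026 m and horizontal distance between tube_long_a and rotor between 0.071 and 0.089 m and angle between each of tube_long_a, tube_short_a, tube_short_b, tube_slim_a, tube_slim_b, tube_long_b's own z axis and vertical below 0.2 rad and linear speed of each of tube_long_a, tube_short_a, tube_short_b, tube_slim_a, tube_slim_b, tube_long_b below 0.02 m/s and angular speed of each of tube_long_a, tube_short_a, tube_short_b, tube_slim_a, tube_slim_b, tube_long_b below 0.3 rad/s and z of tube_short_a in the frame of rotor between 0.013 and 0.026 m and horizontal distance between tube_short_a and rotor between 0.071 and 0.089 m and z of tube_short_b in the frame of rotor between 0.013 and 0.026 m and horizontal distance between tube_short_b and rotor between 0.071 and 0.089 m and z of tube_slim_a in the frame of rotor between 0.013 and 0.026 m and horizontal distance between tube_slim_a and rotor between 0.071 and 0.089 m and z of tube_slim_b in the frame of rotor between 0.013 and 0.026 m and horizontal distance between tube_slim_b and rotor between 0.071 and 0.089 m and z of tube_long_b in the frame of rotor between 0.013 and 0.026 m and horizontal distance between tube_long_b and rotor between 0.071 and 0.089 m); the robot touches nothing.
It fails at once if a tube is laid down or tipped over (leans more than 0.6 rad) (angle between any of tube_long_a, tube_short_a, tube_short_b, tube_slim_a, tube_slim_b, tube_long_b's own z axis and vertical above 0.6 rad).
It also fails if it takes over 112 s, if anything falls off the work surface, if the arm or the gripper's body presses on something with over 40 N, if the wrist force passes 120 N, or if a joint passes its speed limit or range.

## Working session

There is one attempt and no reset: what is moved stays moved. The work goes in short steps, Python scripts to look and compute and a tool call to move; the robot and the scene stay as the last step left them, time stands still between calls to the robot, and variables do not carry over. Pictures are saved under pics/ and viewed, at most 14 in all, crops included, and the job is handed in when it is done.

Besides the shell and the picture viewer there is one more tool, called as name(argument=value, ...), one argument or row to a line, values as JSON. servo_tool: Moves the arm, as the interface text tells. Its arguments: {"type":"object","properties":{"increments":{"type":"array","items":{"type":"array"}},"gripper":{"type":"number"},"grip_force":{"type":"number"}},"required":["increments"]}

```bash
ls; mkdir -p pics; cat > h.py <<'E'
import numpy as np, cv2
from station import arm
def cap(n):
    p,d=arm.capture(n); return p,d,arm.camera_params(n)
def world(d,c):
    v,u=np.mgrid[:d.shape[0],:d.shape[1]]
    P=np.stack([(u-c['cx'])/c['fx']*d,(v-c['cy'])/c['fy']*d,d,np.ones_like(d)],-1)
    return (P@np.array(c['extrinsics']).T)[...,:3]
E
python3 - <<'E'
from h import *
for n in ('top','scene'):
    p,d,c=cap(n); cv2.imwrite(f'pics/{n}0.png',p[...,::-1]); np.savez(f'{n}0.npz',p=p,d=d,W=world(d,c))
    print(n,c)
s=arm.observe();print(s,arm.nose_length)
E
```

```text
pics
top {'fx': 433.40615995963185, 'fy': 433.40615995963185, 'cx': 320.2860779381758, 'cy': 197.49939894948312, 'extrinsics': array([[-0.02007316, -0.99148028,  0.12870091,  0.42969276],
       [-0.9997432 ,  0.01855093, -0.01301565, -0.01414413],
       [ 0.01051724, -0.12892913, -0.99159804,  1.02363391],
       [ 0.        ,  0.        ,  0.        ,  1.        ]])}
scene {'fx': 369.80292510634604, 'fy': 369.80292510634604, 'cx': 313.92490996871976, 'cy': 200.7773438377602, 'extrinsics': array([[ 0.66625928, -0.33387392,  0.6668034 , -0.01874974],
       [-0.74555024, -0.27914188,  0.60517324, -0.5538526 ],
       [-0.01591881, -0.90033772, -0.43490065,  0.41587458],
       [ 0.        ,  0.        ,  0.        ,  1.        ]])}
{'time': 0.1, 'qpos': array([ 1.1509051 ,  0.47773372,  0.02234985,  1.55634588, -0.01153632,
        1.10930425, -0.08309398]), 'joint_vel': array([-1.13127847e-03, -2.45216178e-03,  1.89207038e-03, -1.66120458e-03,
       -6.50298748e-04,  1.12372989e-03,  6.61737905e-05]), 'effort': array([ 4.97754081e-03, -5.97759247e+01,  1.61371663e+00, -2.81954598e+01,
        1.28316163e-02,  5.08621961e-03,  1.76457206e-06]), 'eef_pos': array([ 0.20691191, -0.64198678,  0.25541494]), 'orientation': array([-3.10188652e+00, -4.87532031e-01,  5.48105821e-04]), 'ft_force': array([0.15622715, 0.36002786, 0.3561105 ]), 'ft_torque': array([-0.0221233 ,  0.00899648,  0.01253326]), 'gripper_force': 0.0, 'grip_width': 0.08551470630074397} 0.025
```

View pics/top0.png

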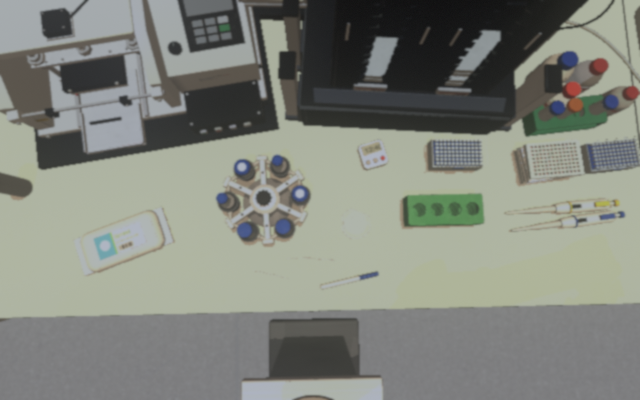

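View pics/scene0.png

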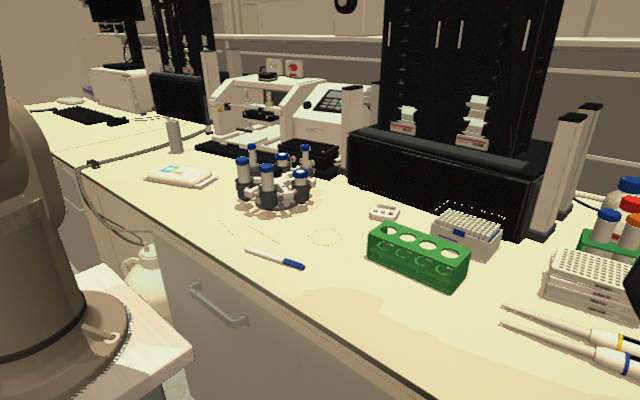

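The top view shows the rotor at about (263,198), with six blue caps round it at (244,168), (279,163), (301,195), (285,228), (247,232) and (228,202). The empty green rack is at (445,209). In the scene view the hood and instruments stand behind the rotor.

```bash
python3 - <<'E'
from h import *
from scipy.optimize import least_squares
z=np.load('top0.npz');p,d,W=z['p'],z['d'],z['W']
cv2.imwrite('pics/crop.png',cv2.resize(p[140:260,205:325,::-1],(600,600),interpolation=cv2.INTER_CUBIC))
for u,v in [(244,168),(279,163),(301,195),(285,228),(247,232),(228,202)]:
    w=W[v-13:v+14,u-13:u+14].reshape(-1,3); h=np.percentile(w[:,2],97)
    t=w[w[:,2]>h-.006]; lo,hi=t.min(0),t.max(0)
    print(u,v,'top z',t[:,2].mean().round(4),'n',len(t),'mean',t.mean(0).round(4),'mid',((lo+hi)/2).round(4),'ext',(hi-lo).round(4))
w=W[190:207,255:272].reshape(-1,3);t=w[w[:,2]>.08];print('knob',len(t),((t.min(0)+t.max(0))/2).round(4),t.max(0)-t.min(0))
m=(p[...,1].astype(int)>p[...,0]+40)&(W[...,2]>.05)&(W[...,2]<.065);m[:, :390]=0;m[:,495:]=0;m[:180]=0
t=W[m][:,:2].astype(np.float32);print('rack',cv2.minAreaRect(t),m.sum())
g=W[178:240,395:495]
mh=((W[...,2]<.05)&(p[...,1].astype(int)<110)).astype(np.uint8)
print('bench z',np.median(W[255:270,200:300,2]))
E
```

```text
244 168 top z 0.1106 n 201 mean [0.6178 0.1406 0.1106] mid [0.5333 0.0726 0.5606] ext [0.2072 0.1734 0.926 ]
279 163 top z 0.1558 n 101 mean [0.6215 0.0612 0.1558] mid [0.5329 0.0296 0.5787] ext [0.2065 0.0876 0.8899]
301 195 top z 0.1197 n 204 mean [0.5568 0.0175 0.1197] mid [0.5034 0.0102 0.5608] ext [0.1474 0.0486 0.9256]
285 228 top z 0.1338 n 178 mean [0.4873 0.0524 0.1338] mid [0.4661 0.0264 0.5743] ext [0.0729 0.0811 0.8987]
247 232 top z 0.1335 n 184 mean [0.4817 0.1314 0.1335] mid [0.4639 0.0665 0.5742] ext [0.0683 0.1613 0.8989]
228 202 top z 0.1469 n 101 mean [0.5467 0.1746 0.1469] mid [0.4938 0.087  0.5788] ext [0.1283 0.2024 0.8896]
knob 187 [0.4998 0.0506 0.5527] [0.14028094 0.12958311 0.94192555]
rack ((0.5233249664306641, -0.30610063672065735), (0.06457605957984924, 0.16613101959228516), 0.1373555213212967) 1451
bench z 0.0002642814102814528
```

View pics/crop.png

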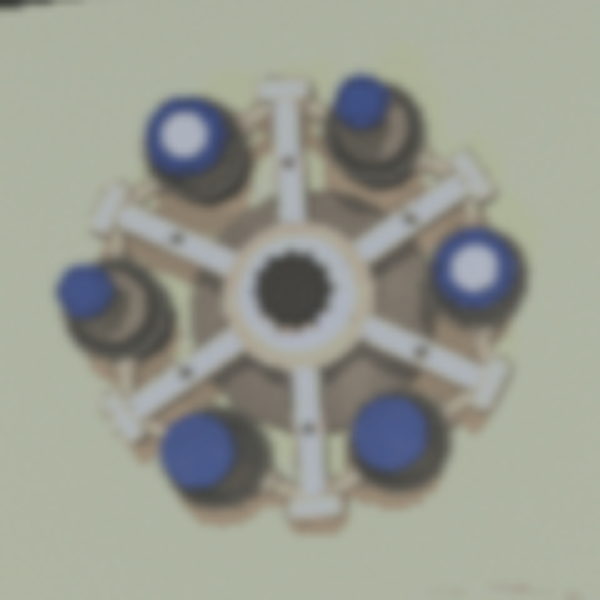

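In the crop, going clockwise from top-left, the buckets hold short, slim, short, long, long, slim. I'll call these P0 to P5. Keeping P0, P4 and P5 in place, the cycle is P3 (long) to the rack, P2 (short) to P3, P1 (slim) to P2, then the rack tube to P1. Next I'll refine the positions from the cap pixels and known heights.

```bash
python3 - <<'E'
from h import *
from scipy.optimize import least_squares
z=np.load('top0.npz');p=z['p'].astype(int);c=arm.camera_params('top');E=np.array(c['extrinsics'])
def ray(u,v,h):
    r=E[:3,:3]@np.array([(u-c['cx'])/c['fx'],(v-c['cy'])/c['fy'],1]); return (E[:3,3]+r*(h-E[2,3])/r[2])[:2]
blue=((p[...,2]>p[...,0]+35)).astype(np.uint8)
X=[]
for (u,v),h in zip([(242,167),(277,160),(300,193),(283,227),(245,230),(222,198)],[.102,.139,.102,.129,.129,.139]):
    b=blue[v-12:v+13,u-12:u+13]; pts=np.argwhere(b); 
    (cy,cx),r=cv2.minEnclosingCircle(pts.astype(np.float32)); mv,mu=pts.mean(0)
    a=ray(cx+u-12,cy+v-12,h); m=ray(mu+u-12,mv+v-12,h); X.append(m); print(len(pts),r,'circ',a.round(4),'mean',m.round(4))
X=np.array(X)
f=lambda q:(np.array([[q[0]+.08*np.cos(q[2]-k*np.pi/3),q[1]+.08*np.sin(q[2]-k*np.pi/3)] for k in range(6)])-X).ravel()
s=least_squares(f,[.553,.097,.6]);print('fit',s.x.round(4),(s.fun.reshape(-1,2)*1e3).round(1))
print('model',(s.fun.reshape(-1,2)+X).round(4)); print('knob',ray(263.2,197.4,.092))
dark=(p.sum(-1)<170).astype(np.uint8)
n,l,st,ce=cv2.connectedComponentsWithStats(dark[190:230,405:485])
for i in range(1,n):
    if st[i,4]>15: print('hole',st[i,4],ce[i]+[405,190],ray(*(ce[i]+[405,190]),.058).round(4))
E
```

```text
113 7.562597274780273 circ [0.6188 0.1421] mean [0.6194 0.1418]
70 4.8231520652771 circ [0.6252 0.0635] mean [0.6249 0.0629]
118 7.530981540679932 circ [0.5591 0.018 ] mean [0.5593 0.0177]
160 7.168920040130615 circ [0.4873 0.0529] mean [0.4874 0.0531]
155 6.995806694030762 circ [0.4819 0.1322] mean [0.4819 0.1319]
77 4.859227180480957 circ [0.5476 0.1771] mean [0.5478 0.1771]
fit [0.5534 0.0974 0.5951] [[ 0.3  0.5]
 [ 0.5 -0.4]
 [-0.1 -0.1]
 [-0.2 -0.5]
 [-0.4  0.4]
 [-0.   0.1]]
model [[0.6197 0.1423]
 [0.6254 0.0625]
 [0.5592 0.0176]
 [0.4872 0.0526]
 [0.4815 0.1324]
 [0.5477 0.1772]]
knob [0.55313976 0.09718919]
```

servo_tool(
  increments=[
    [[4,-2.3,0],0.06],
    [[8,-4.6,0],0.12],
    [[12,-6.9,0],0.18],
    [[16,-9.2,0],0.25],
    [[20,-11.5,0],0.312],
  ],
  gripper=0.7,
)

```text
time: 0.6
eef_pos: [0.363, -0.4699, 0.256]
orientation: [-3.141, 0.005, 0.001]
ft_force: [0.6, 0.5, 0.2]
grip_width: 0.0596
gripper_force: 0.0
```

```bash
cat > st.py <<'E'
import sys
from h import *
from scipy.spatial.transform import Rotation as Ro
s=arm.observe();R=Ro.from_rotvec(s['orientation']).as_matrix()
print('t',s['time'],'pos',s['eef_pos'].round(4),'w',s['grip_width'].round(4),'gf',s['gripper_force'],'ft',s['ft_force'].round(1),'tilt',R[:2,2].round(3),'yaw',np.arctan2(R[1,0],R[0,0]).round(3),'q',s['qpos'].round(2))
if len(sys.argv)>3:
    print('shift cm',(R.T@(np.array(sys.argv[1:4],float)-s['eef_pos'])*100).round(2))
E
python3 st.py .52 -.3 .256
python3 - <<'E'
from h import *
z=np.load('top0.npz');p=z['p'].astype(int);c=arm.camera_params('top');E=np.array(c['extrinsics'])
r=E[:3,:3]
for u,v in [(420,209),(438,209),(457,209),(476,209)]:
    b=p[v-9:v+10,u-9:u+10,1]; q=np.argwhere(b<b.min()+30).mean(0)+[v-9,u-9]
    k=r@np.array([(q[1]-c['cx'])/c['fx'],(q[0]-c['cy'])/c['fy'],1]); print(b.min(),q,(E[:3,3]+k*(.04-E[2,3])/k[2]).round(4))
E
```

```text
94 [208.952 419.888] [ 0.5267 -0.2542  0.04  ]
91 [208.49137931 437.18103448] [ 0.527  -0.2939  0.04  ]
91 [208.2578125 454.875    ] [ 0.5268 -0.3346  0.04  ]
79 [208.23423423 472.77477477] [ 0.526  -0.3757  0.04  ]Traceback (most recent call last):
  File "st.py", line 5, in <module>
    print('t',s['time'],'pos',s['eef_pos'].round(4),'w',s['grip_width'].round(4),'gf',s['gripper_force'],'ft',s['ft_force'].round(1),'tilt',R[:2,2].round(3),'yaw',np.arctan2(R[1,0],R[0,0]).round(3),'q',s['qpos'].round(2))
                                                        ^^^^^^^^^^^^^^^^^^^^^
AttributeError: 'float' object has no attribute 'round'
```

servo_tool(
  increments=[
    [[1.2,-5,0],0],
    [[2.4,-10,0],0],
    [[3.6,-15,0],0],
    [[4.8,-20,0],0],
    [[6,-25,0],0],
  ],
)

```text
time: 1.1
eef_pos: [0.4204, -0.2265, 0.2562]
orientation: [3.142, -0.001, -0.0]
ft_force: [1.8, -0.4, -0.4]
grip_width: 0.0601
gripper_force: 0.0
```

servo_tool(
  increments=[
    [[1.5,-6,0],0],
    [[3,-12,0],0],
    [[4.5,-18,0],0],
    [[6,-23,0],0],
    [[6.4,-27.3,0],0],
  ],
)

```text
time: 1.6
eef_pos: [0.4795, 0.0161, 0.2563]
orientation: [3.141, -0.001, 0.001]
ft_force: [0.8, -0.2, -0.2]
grip_width: 0.0595
gripper_force: 0.0
```

```bash
sed -i "s/s\['grip_width'\].round(4)/round(s['grip_width'],4)/" st.py; python3 st.py .4872 .0526 .128
```

```text
t 1.6 pos [0.4795 0.0161 0.2563] w 0.0595 gf 0.0 ft [ 0.8 -0.2 -0.2] tilt [ 0. -0.] yaw -0.001 q [ 0.14  0.18 -0.33  1.99  0.07  0.99 -1.8 ]
shift cm [ 0.76 -3.65 12.83]
```

servo_tool(
  increments=[
    [[0.76,-3.65,0],0],
    [[0.76,-3.65,2],0],
    [[0.76,-3.65,5],0],
    [[0.76,-3.65,7],0],
    [[0.76,-3.65,7],0],
  ],
)

```text
time: 2.1
eef_pos: [0.4847, 0.0504, 0.1836]
orientation: [3.141, 0.0, -0.009]
ft_force: [0.2, -0.7, -0.5]
grip_width: 0.06
gripper_force: 0.0
```

```bash
python3 st.py .4872 .0526 .128
```

```text
t 2.1 pos [0.4847 0.0504 0.1836] w 0.06 gf 0.0 ft [ 0.2 -0.7 -0.5] tilt [-0.006 -0.001] yaw 0.0 q [ 0.07  0.29 -0.35  2.04  0.13  0.84 -1.93]
shift cm [ 0.29 -0.22  5.56]
```

servo_tool(
  increments=[
    [[0.2,-0.2,2],0],
    [[0.2,-0.2,4],0],
    [[0.2,-0.2,5.5],0],
    [[0.2,-0.2,5.5],0],
    [[0.2,-0.2,5.5],0],
  ],
)

```text
time: 2.6
eef_pos: [0.4894, 0.0529, 0.1322]
orientation: [-3.141, 0.001, -0.001]
ft_force: [-0.8, -0.1, -0.1]
grip_width: 0.0596
gripper_force: 0.0
```

```bash
python3 st.py .4872 .0526 .128;python3 - <<'E'
from h import *
p,d,c=cap('scene'); cv2.imwrite('pics/s1.png',cv2.resize(p[110:260,180:380,::-1],(800,600),interpolation=cv2.INTER_CUBIC))
E
```

```text
t 2.6 pos [0.4894 0.0529 0.1322] w 0.0596 gf 0.0 ft [-0.8 -0.1 -0.1] tilt [0.001 0.   ] yaw -0.0 q [ 0.04  0.37 -0.33  2.08  0.18  0.72 -1.97]
shift cm [-0.22  0.03  0.42]
```

View pics/s1.png

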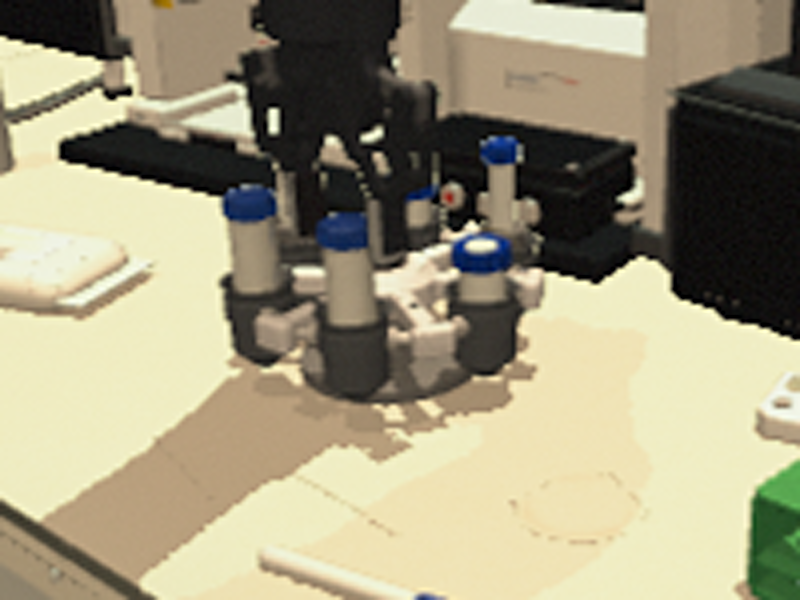

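The picture shows the fingers at about (300,210) and (385,215), seemingly behind the P3 cap at (345,232). I'll check this by projection.

```bash
python3 - <<'E'
from h import *
p,d,c=cap('scene'); Ei=np.linalg.inv(c['extrinsics'])
def pr(P):
    q=Ei@np.array([*P,1]); return ((q[0]/q[2]*c['fx']+c['cx']-180)*4).round(), ((q[1]/q[2]*c['fy']+c['cy']-110)*4).round(), q[2].round(3)
s=arm.observe(); t=s['eef_pos']; print(s['time'],t)
for n,P in dict(tcp=t,fl=t+[0,.036,-.01],fr=t+[0,-.036,-.01],P3=(.4872,.0526,.129),P4=(.4815,.1324,.129),P2=(.5592,.0176,.102),P1=(.6254,.0625,.139),knob=(.553,.097,.092)).items(): print(n,pr(P))
W=world(d,c)
for u,v in [(300,210),(385,215),(345,220),(330,100)]: print(u,v,W[110+v//4,180+u//4].round(3))
p,d,c=cap('top'); cv2.imwrite('pics/t1.png',cv2.resize(p[120:270,190:340,::-1],(600,600),interpolation=cv2.INTER_CUBIC))
E
```

```text
2.7 [0.48974753 0.05290977 0.13260329]
tcp (np.float64(341.0), np.float64(213.0), np.float64(0.829))
fl (np.float64(301.0), np.float64(216.0), np.float64(0.856))
fr (np.float64(386.0), np.float64(245.0), np.float64(0.812))
P3 (np.float64(339.0), np.float64(221.0), np.float64(0.829))
P4 (np.float64(241.0), np.float64(193.0), np.float64(0.874))
P2 (np.float64(474.0), np.float64(244.0), np.float64(0.868))
P1 (np.float64(494.0), np.float64(142.0), np.float64(0.923))
knob (np.float64(376.0), np.float64(232.0), np.float64(0.916))
300 210 [0.487 0.085 0.129]
385 215 [0.485 0.011 0.144]
345 220 [0.489 0.05  0.129]
330 100 [0.47  0.033 0.205]
```

View pics/t1.png

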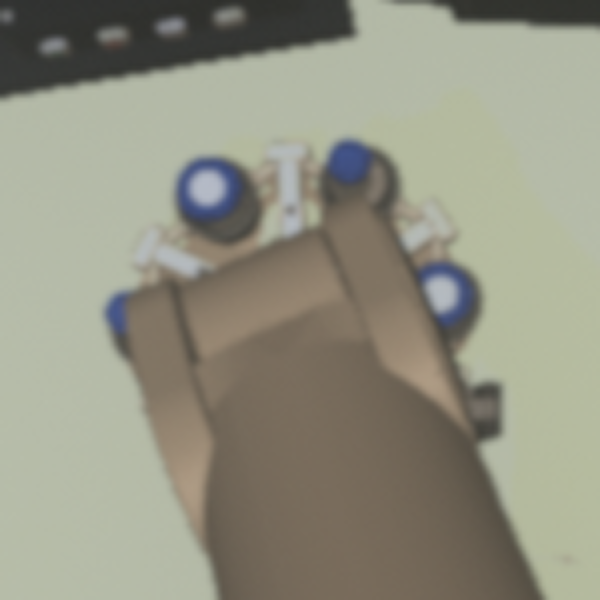

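The projection agrees: the fingers straddle the P3 cap. The top view is mostly hidden by the arm. I'll lower the last few millimetres and grip.

servo_tool(
  increments=[
    [[-0.2,0,0.5],0],
    [[-0.2,0,0.6],0],
    [[-0.2,0,0.6],0],
    [[-0.2,0,0.6],0],
    [[-0.2,0,0.6],0],
  ],
)

```text
time: 3.25
eef_pos: [0.4869, 0.0528, 0.1254]
orientation: [-3.142, 0.0, -0.0]
ft_force: [-0.1, 0.0, -0.1]
grip_width: 0.0597
gripper_force: 0.0
```

servo_tool(
  increments=[
    [[0,0,0],0],
    [[0,0,0],0],
    [[0,0,0],0],
    [[0,0,0],0],
    [[0,0,0],0],
  ],
  gripper=0.2,
  grip_force=30,
)

```text
time: 3.75
eef_pos: [0.4869, 0.0529, 0.1254]
orientation: [-3.142, 0.0, -0.0]
ft_force: [0.1, 0.2, 0.6]
grip_width: 0.0328
gripper_force: 29.7
```

servo_tool(
  increments=[
    [[0,0,-2],0],
    [[0,0,-4.5],0],
    [[0,0,-7.5],0],
    [[0,0,-10],0],
    [[0,2,-10],0],
  ],
)

```text
time: 4.25
eef_pos: [0.4889, 0.0356, 0.2288]
orientation: [-3.14, -0.006, -0.01]
ft_force: [0.7, 0.1, -1.2]
grip_width: 0.033
gripper_force: 30.0
```

servo_tool(
  increments=[
    [[0.5,4,0],0],
    [[1,8,0],0],
    [[1.8,12.5,0],0],
    [[2.5,17,0],0],
    [[3,21,0],0],
  ],
)

```text
time: 4.75
eef_pos: [0.5166, -0.1797, 0.2252]
orientation: [3.141, -0.002, -0.0]
ft_force: [0.7, -0.2, 0.1]
grip_width: 0.0331
gripper_force: 30.0
```

```bash
python3 st.py .524 -.247 .1154
```

```text
t 4.75 pos [ 0.5166 -0.1797  0.2252] w 0.0331 gf 29.980584383010864 ft [ 0.7 -0.2  0.1] tilt [-0. -0.] yaw -0.001 q [ 0.4   0.31 -0.22  1.88  0.08  0.95 -1.43]
shift cm [ 0.75  6.73 10.98]
```

servo_tool(
  increments=[
    [[0.4,3.5,0],0],
    [[0.7,6.7,0],0],
    [[0.7,6.7,2],0],
    [[0.7,6.7,3],0],
    [[0.7,6.7,3],0],
  ],
)

```text
time: 5.25
eef_pos: [0.5225, -0.243, 0.1933]
orientation: [-3.14, -0.001, 0.006]
ft_force: [0.2, -0.1, -0.7]
grip_width: 0.0329
gripper_force: 30.0
```

servo_tool(
  increments=[
    [[0,0,0],0],
    [[0,0,0],0],
  ],
)

```text
time: 5.45
eef_pos: [0.5244, -0.2434, 0.196]
orientation: [3.141, 0.002, 0.002]
ft_force: [0.1, 0.8, -0.2]
grip_width: 0.0332
gripper_force: 30.0
```

```bash
python3 st.py .524 -.247 .1154;python3 - <<'E'
from h import *
p,d,c=cap('scene'); cv2.imwrite('pics/s2.png',cv2.resize(p[150:300,340:540,::-1],(800,600),interpolation=cv2.INTER_CUBIC))
W=world(d,c); m=(p[...,1].astype(int)>p[...,0]+30)&(abs(W[...,2]-.058)<.003); m[:,:350]=0;m[:,480:]=0
t=W[m][:,:2].astype(np.float32);print(m.sum(),cv2.minAreaRect(t),np.percentile(t,[1,99],axis=0))
E
```

```text
t 5.45 pos [ 0.5244 -0.2434  0.196 ] w 0.0332 gf 30.02388060092926 ft [ 0.1  0.8 -0.2] tilt [ 0.001 -0.   ] yaw 0.001 q [ 0.47  0.39 -0.19  1.84  0.09  0.92 -1.32]
shift cm [-0.05  0.35  8.06]
1694 ((0.5886104702949524, -0.30842122435569763), (0.1993560642004013, 0.1707702875137329), 0.4096371531486511) [[ 0.49015278 -0.39357066]
 [ 0.68085796 -0.22876702]]
```

View pics/s2.png

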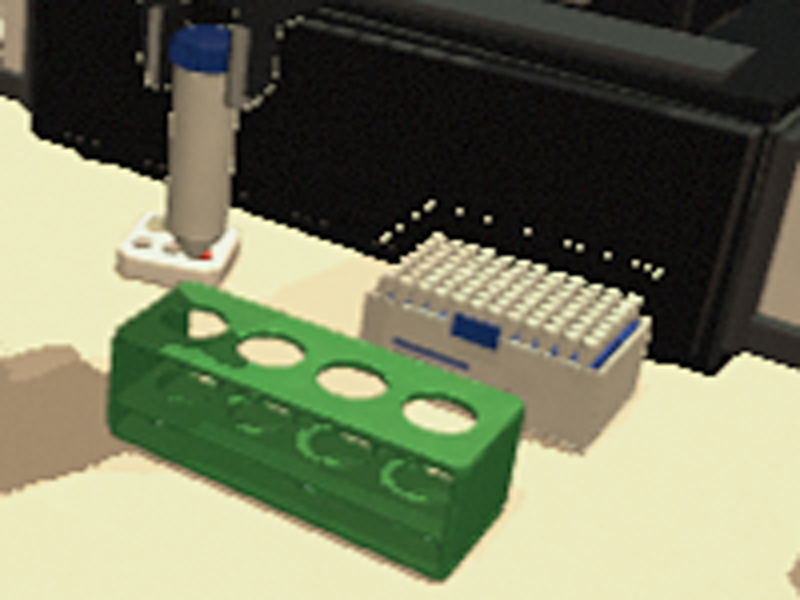

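The long tube hangs upright above the leftmost rack hole, cap at (205,48) and tip at (200,255). The rack is empty.

servo_tool(
  increments=[
    [[0,0.4,1],0],
    [[0,0.4,2.5],0],
    [[0,0.4,4],0],
    [[0,0.4,5.5],0],
    [[0,0.4,6.5],0],
  ],
)

```text
time: 6.0
eef_pos: [0.5228, -0.2477, 0.128]
orientation: [-3.141, 0.0, 0.004]
ft_force: [-0.3, -0.3, -0.5]
grip_width: 0.0332
gripper_force: 30.0
```

servo_tool(
  increments=[
    [[0,0,0.7],0],
    [[0,0,1.3],0],
    [[0,0,1.3],0],
    [[0,0,1.3],0],
  ],
)

```text
time: 6.4
eef_pos: [0.524, -0.2483, 0.1175]
orientation: [3.141, -0.0, 0.001]
ft_force: [0.1, 0.4, -0.5]
grip_width: 0.033
gripper_force: 30.0
```

```bash
python3 st.py .524 -.247 .1104
```

```text
t 6.4 pos [ 0.524  -0.2483  0.1175] w 0.033 gf 30.023755431175232 ft [ 0.1  0.4 -0.5] tilt [ 0. -0.] yaw -0.0 q [ 0.47  0.5  -0.17  1.89  0.12  0.76 -1.34]
shift cm [-0.01 -0.13  0.71]
```

servo_tool(
  increments=[
    [[0,0,0.4],0],
    [[0,0,0.5],0],
    [[0,0,0.5],0],
  ],
)

```text
time: 6.7
eef_pos: [0.5238, -0.2482, 0.1123]
orientation: [3.142, -0.0, 0.0]
ft_force: [0.4, 0.1, -0.9]
grip_width: 0.0329
gripper_force: 30.0
```

servo_tool(
  increments=[
    [[0,0,0],0],
    [[0,0,0],0],
    [[0,0,0],0],
    [[0,0,0],0],
    [[0,0,-1],0],
  ],
  gripper=0.7,
)

```text
time: 7.2
eef_pos: [0.5229, -0.2479, 0.1215]
orientation: [-3.141, 0.0, 0.004]
ft_force: [-0.4, 0.7, -1.0]
grip_width: 0.0596
gripper_force: 0.0
```

servo_tool(
  increments=[
    [[0,0,-2.5],0],
    [[0,0,-5.5],0],
    [[0,0,-8],0],
    [[0.3,-4,-8],0],
    [[0.7,-8,-8],0],
  ],
)

```text
time: 7.7
eef_pos: [0.5313, -0.1688, 0.2043]
orientation: [3.14, -0.006, 0.005]
ft_force: [0.4, 0.4, -0.8]
grip_width: 0.0599
gripper_force: 0.0
```

servo_tool(
  increments=[
    [[0.5,-5,0],0],
    [[1,-9.5,0],0],
    [[1.5,-13.5,0],0],
    [[2,-16,0],0],
    [[2.5,-18,0],0],
  ],
)

```text
time: 8.2
eef_pos: [0.556, 0.0144, 0.2033]
orientation: [-3.141, -0.004, -0.001]
ft_force: [-0.2, -0.6, -0.6]
grip_width: 0.0597
gripper_force: 0.0
```

```bash
python3 st.py .5592 .0176 .102;python3 - <<'E'
from h import *
p,d,c=cap('scene'); cv2.imwrite('pics/s3.png',cv2.resize(p[100:300,200:500,::-1],(800,533),interpolation=cv2.INTER_CUBIC))
E
```

```text
t 8.2 pos [0.556  0.0144 0.2033] w 0.0597 gf 0.0 ft [-0.2 -0.6 -0.6] tilt [0.001 0.   ] yaw 0.002 q [ 0.09  0.36 -0.28  1.88  0.12  0.92 -1.82]
shift cm [ 0.31 -0.32 10.13]
```

View pics/s3.png

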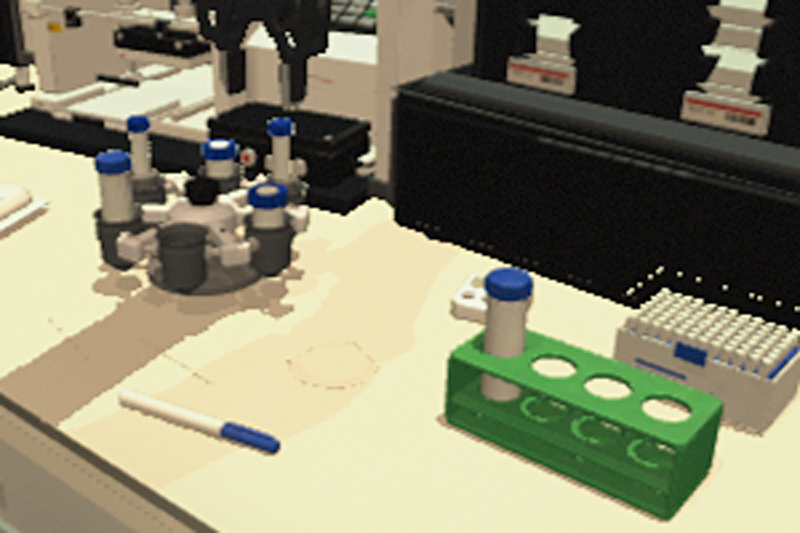

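The long tube stands upright in the first rack hole (cap at (507,283)). P3 is empty at (183,245). Next comes the short tube in P2.

servo_tool(
  increments=[
    [[0.3,-0.3,2],0],
    [[0.3,-0.3,5],0],
    [[0.3,-0.3,7.5],0],
    [[0.3,-0.3,8],0],
    [[0.3,-0.3,8],0],
  ],
)

```text
time: 8.75
eef_pos: [0.5586, 0.0144, 0.1223]
orientation: [3.141, -0.001, -0.002]
ft_force: [0.1, -0.1, 0.0]
grip_width: 0.0596
gripper_force: 0.0
```

servo_tool(
  increments=[
    [[0,0,0],0],
    [[0,0,0],0],
  ],
)

```text
time: 8.95
eef_pos: [0.5599, 0.0148, 0.1238]
orientation: [-3.141, 0.001, -0.004]
ft_force: [0.0, -0.1, 1.1]
grip_width: 0.0595
gripper_force: 0.0
```

```bash
python3 st.py .5592 .0176 .103
```

```text
t 8.95 pos [0.5599 0.0148 0.1238] w 0.0595 gf 0.0 ft [ 0.  -0.1  1.1] tilt [0.003 0.   ] yaw -0.0 q [ 0.07  0.47 -0.26  1.93  0.17  0.76 -1.86]
shift cm [-0.07 -0.28  2.08]
```

servo_tool(
  increments=[
    [[0,-0.3,0.8],0],
    [[0,-0.3,1.6],0],
    [[0,-0.3,2.1],0],
    [[0,-0.3,2.1],0],
    [[0,-0.3,2.1],0],
  ],
)

```text
time: 9.45
eef_pos: [0.5587, 0.0178, 0.101]
orientation: [3.142, -0.0, -0.001]
ft_force: [0.4, -0.2, 0.1]
grip_width: 0.0596
gripper_force: 0.0
```

servo_tool(
  increments=[
    [[0,0,0],0],
    [[0,0,0],0],
    [[0,0,0],0],
    [[0,0,0],0],
    [[0,0,0],0],
  ],
  gripper=0.2,
)

```text
time: 9.95
eef_pos: [0.559, 0.0177, 0.1015]
orientation: [3.141, -0.001, 0.001]
ft_force: [0.7, -0.7, 0.5]
grip_width: 0.0329
gripper_force: 29.7
```

```bash
python3 st.py .5592 .0176 .103
```

```text
t 9.95 pos [0.559  0.0177 0.1015] w 0.0329 gf 29.707852005958557 ft [ 0.7 -0.7  0.5] tilt [ 0. -0.] yaw -0.0 q [ 0.06  0.5  -0.26  1.95  0.19  0.72 -1.88]
shift cm [ 0.02  0.01 -0.15]
```

servo_tool(
  increments=[
    [[0,0,-2],0],
    [[0,0,-4.5],0],
    [[0,0,-7.5],0],
    [[-1.5,-0.7,-7.5],0],
    [[-4,-2,-7.5],0],
  ],
)

```text
time: 10.45
eef_pos: [0.5201, 0.0372, 0.1773]
orientation: [-3.141, 0.004, -0.005]
ft_force: [-0.2, 0.9, -0.6]
grip_width: 0.0331
gripper_force: 29.9
```

servo_tool(
  increments=[
    [[-2,-1,0],0],
    [[-3.2,-1.5,0],0],
    [[-3.2,-1.5,0],0],
    [[-3.2,-1.5,0],0],
    [[-3.2,-1.5,0],0],
  ],
)

```text
time: 10.95
eef_pos: [0.488, 0.0523, 0.1764]
orientation: [-3.142, 0.002, -0.001]
ft_force: [-0.6, 0.6, 0.2]
grip_width: 0.033
gripper_force: 29.9
```

```bash
python3 st.py .4872 .0526 .1015
```

```text
t 10.95 pos [0.488  0.0523 0.1764] w 0.033 gf 29.89287167787552 ft [-0.6  0.6  0.2] tilt [0.001 0.   ] yaw -0.001 q [ 0.03  0.3  -0.31  2.05  0.12  0.81 -1.92]
shift cm [-0.08 -0.03  7.49]
```

Lower to about 3 mm above seated, then check.

servo_tool(
  increments=[
    [[-0.1,0,1.5],0],
    [[-0.1,0,3],0],
    [[-0.1,0,4.5],0],
    [[-0.1,0,6],0],
    [[-0.1,0,6.8],0],
  ],
)

```text
time: 11.45
eef_pos: [0.4861, 0.0523, 0.1071]
orientation: [3.141, -0.002, -0.002]
ft_force: [-0.2, 0.5, -0.9]
grip_width: 0.0329
gripper_force: 29.9
```

servo_tool(
  increments=[
    [[0,0,0.2],0],
    [[0,0,0.4],0],
    [[0,0,0.4],0],
    [[0,0,0.4],0],
  ],
)

```text
time: 11.85
eef_pos: [0.4863, 0.0528, 0.1048]
orientation: [-3.142, 0.0, -0.002]
ft_force: [0.3, 0.4, -0.3]
grip_width: 0.0325
gripper_force: 29.9
```

```bash
python3 st.py .4872 .0526 .1015
```

```text
t 11.85 pos [0.4863 0.0528 0.1048] w 0.0325 gf 29.89315688610077 ft [ 0.3  0.4 -0.3] tilt [0.001 0.   ] yaw -0.0 q [ 0.    0.41 -0.29  2.1   0.19  0.65 -1.98]
shift cm [0.09 0.02 0.33]
```

servo_tool(
  increments=[
    [[0,0,0.2],0],
    [[0,0,0.2],0],
    [[0,0,0.2],0],
    [[0,0,0.2],0],
    [[0,0,-0.5],0],
  ],
  gripper=0.7,
)

```text
time: 12.35
eef_pos: [0.4853, 0.0527, 0.109]
orientation: [3.141, -0.0, -0.002]
ft_force: [-0.3, 0.5, 0.5]
grip_width: 0.0595
gripper_force: 0.0
```

servo_tool(
  increments=[
    [[0,0,-2.5],0],
    [[0,0,-6],0],
    [[0,0,-10],0],
    [[2,0,-10],0],
    [[5.5,-0.5,-10],0],
  ],
)

```text
time: 12.85
eef_pos: [0.5409, 0.0571, 0.2118]
orientation: [3.141, -0.001, 0.004]
ft_force: [0.7, 0.8, 0.4]
grip_width: 0.0594
gripper_force: 0.0
```

servo_tool(
  increments=[
    [[4,-0.2,0],0],
    [[7,-0.4,0],0],
    [[8.4,-0.5,0],0],
    [[8.4,-0.5,0],0],
    [[8.4,-0.5,0],0],
  ],
)

```text
time: 13.35
eef_pos: [0.6242, 0.0628, 0.2093]
orientation: [3.142, -0.0, -0.001]
ft_force: [-0.4, -0.1, -0.2]
grip_width: 0.0599
gripper_force: 0.0
```

```bash
python3 st.py .6254 .0625 .139;python3 - <<'E'
from h import *
p,d,c=cap('scene'); cv2.imwrite('pics/s4.png',cv2.resize(p[110:260,180:380,::-1],(800,600),interpolation=cv2.INTER_CUBIC))
E
```

```text
t 13.35 pos [0.6242 0.0628 0.2093] w 0.0599 gf 0.0 ft [-0.4 -0.1 -0.2] tilt [-0.001 -0.   ] yaw -0.0 q [ 0.01  0.46 -0.29  1.7   0.15  1.   -1.9 ]
shift cm [0.13 0.03 7.03]
```

View pics/s4.png

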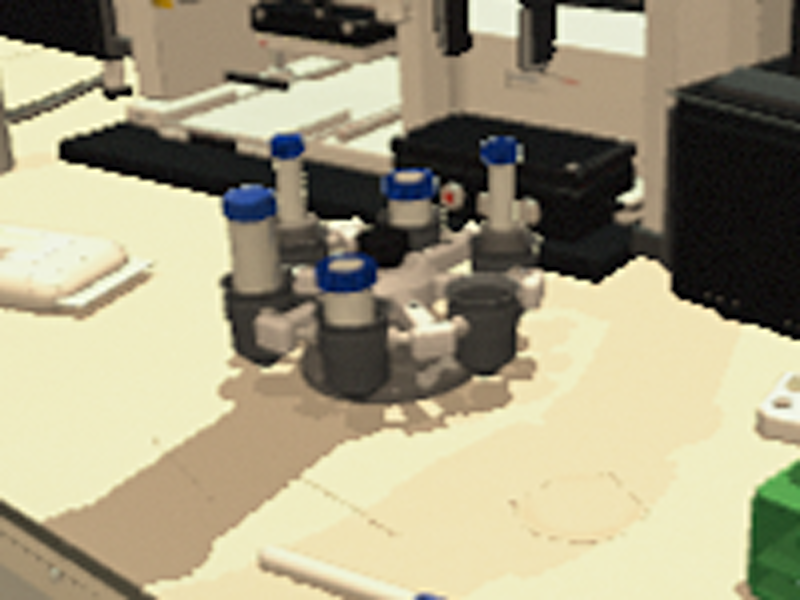

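The short tube is seated in P3 (cap at (345,270)) and P2 is empty at (483,300). Next I'll grip the slim tube in P1.

servo_tool(
  increments=[
    [[0.1,0,2],0],
    [[0.1,0,4.5],0],
    [[0.1,0,6.5],0],
    [[0.1,0,7.1],0],
    [[0.1,0,7.1],0],
  ],
)

```text
time: 13.9
eef_pos: [0.6247, 0.0626, 0.1379]
orientation: [3.141, -0.0, -0.003]
ft_force: [-0.4, -0.0, 0.1]
grip_width: 0.0594
gripper_force: 0.0
```

servo_tool(
  increments=[
    [[0,0,0],0],
    [[0,0,0],0],
  ],
)

```text
time: 14.1
eef_pos: [0.6266, 0.0629, 0.1398]
orientation: [-3.141, 0.0, -0.004]
ft_force: [0.7, -0.3, 0.4]
grip_width: 0.0598
gripper_force: 0.0
```

```bash
python3 st.py .6254 .0625 .138
```

```text
t 14.1 pos [0.6266 0.0629 0.1398] w 0.0598 gf 0.0 ft [ 0.7 -0.3  0.4] tilt [0.002 0.   ] yaw -0.0 q [ 0.    0.54 -0.27  1.75  0.18  0.87 -1.92]
shift cm [-0.12  0.04  0.18]
```

servo_tool(
  increments=[
    [[-0.1,0,0.2],0],
    [[-0.1,0,0.2],0],
    [[-0.1,0,0.2],0],
  ],
)

```text
time: 14.4
eef_pos: [0.6249, 0.0627, 0.1365]
orientation: [3.142, -0.0, 0.0]
ft_force: [-0.1, -0.4, -0.2]
grip_width: 0.0597
gripper_force: 0.0
```

servo_tool(
  increments=[
    [[0,0,0],0],
    [[0,0,0],0],
    [[0,0,0],0],
    [[0,0,0],0],
    [[0,0,0],0],
  ],
  gripper=0.1,
)

```text
time: 14.9
eef_pos: [0.6249, 0.0629, 0.1364]
orientation: [-3.141, 0.0, -0.0]
ft_force: [1.5, -0.0, 1.2]
grip_width: 0.0209
gripper_force: 29.3
```

servo_tool(
  increments=[
    [[0,0,0],0],
    [[0,0,0],0],
  ],
)

```text
time: 15.1
eef_pos: [0.6249, 0.0629, 0.1363]
orientation: [-3.141, 0.0, -0.0]
ft_force: [0.3, 0.7, 0.7]
grip_width: 0.0205
gripper_force: 29.3
```

servo_tool(
  increments=[
    [[0,0,-2],0],
    [[0,0,-4.5],0],
    [[0,0,-7.5],0],
    [[-1.5,1,-7.5],0],
    [[-4,2.7,-7.5],0],
  ],
)

```text
time: 15.6
eef_pos: [0.5859, 0.037, 0.2124]
orientation: [-3.14, -0.003, -0.005]
ft_force: [-1.3, -0.6, -0.7]
grip_width: 0.0205
gripper_force: 29.4
```

servo_tool(
  increments=[
    [[-2,1.4,0],0],
    [[-2.6,1.8,0],0],
    [[-2.6,1.8,0],0],
    [[-2.6,1.8,0],0],
    [[-2.6,1.8,0],0],
  ],
)

```text
time: 16.1
eef_pos: [0.5598, 0.0188, 0.2114]
orientation: [-3.141, -0.001, -0.001]
ft_force: [0.6, -0.6, -0.6]
grip_width: 0.0208
gripper_force: 29.4
```

```bash
python3 st.py .5592 .0176 .1363
```

```text
t 16.1 pos [0.5598 0.0188 0.2114] w 0.0208 gf 29.386467933654785 ft [ 0.6 -0.6 -0.6] tilt [0.001 0.001] yaw 0.001 q [ 0.09  0.36 -0.29  1.86  0.12  0.94 -1.83]
shift cm [-0.06  0.13  7.51]
```

servo_tool(
  increments=[
    [[-0.1,0.1,1.5],0],
    [[-0.1,0.1,3],0],
    [[-0.1,0.1,4.5],0],
    [[-0.1,0.1,6],0],
    [[-0.1,0.1,6.8],0],
  ],
)

```text
time: 16.6
eef_pos: [0.5579, 0.0175, 0.1419]
orientation: [-3.141, -0.001, 0.002]
ft_force: [-0.6, -0.8, -1.4]
grip_width: 0.0206
gripper_force: 29.4
```

servo_tool(
  increments=[
    [[0,0,0.2],0],
    [[0,0,0.5],0],
    [[0,0,0.5],0],
    [[0,0,0.5],0],
  ],
)

```text
time: 17.0
eef_pos: [0.5583, 0.0168, 0.1388]
orientation: [-3.142, 0.0, -0.002]
ft_force: [0.3, -1.5, -1.3]
grip_width: 0.0209
gripper_force: 29.4
```

```bash
python3 st.py .5592 .0176 .1363
```

```text
t 17.0 pos [0.5583 0.0168 0.1388] w 0.0209 gf 29.38582956790924 ft [ 0.3 -1.5 -1.3] tilt [0.001 0.   ] yaw -0.0 q [ 0.08  0.44 -0.28  1.93  0.17  0.79 -1.86]
shift cm [ 0.09 -0.08  0.25]
```

Release the slim tube, lift, and go back to the rack.

servo_tool(
  increments=[
    [[0,0,0.2],0],
    [[0,0,0.2],0],
    [[0,0,0.2],0],
    [[0,0,0.2],0],
    [[0,0,0.2],0],
  ],
  gripper=0.7,
)

```text
time: 17.5
eef_pos: [0.5579, 0.0168, 0.1364]
orientation: [3.142, -0.0, 0.0]
ft_force: [0.7, -0.6, -0.5]
grip_width: 0.0594
gripper_force: 0.0
```

servo_tool(
  increments=[
    [[0,0,-2],0],
    [[0,0,-4.5],0],
    [[0,0,-7],0],
    [[0,3,-7],0],
    [[-0.5,7,-7],0],
  ],
)

```text
time: 18.0
eef_pos: [0.5541, -0.0514, 0.2077]
orientation: [-3.14, -0.007, -0.005]
ft_force: [0.1, -0.5, -0.5]
grip_width: 0.0595
gripper_force: 0.0
```

servo_tool(
  increments=[
    [[-0.7,4.5,0],0],
    [[-1.4,9,0],0],
    [[-2,13.5,0],0],
    [[-2.6,17,0],0],
    [[-3,19,0],0],
  ],
)

```text
time: 18.5
eef_pos: [0.5215, -0.2472, 0.2063]
orientation: [3.14, -0.007, -0.001]
ft_force: [0.1, 0.8, 0.0]
grip_width: 0.0597
gripper_force: 0.0
```

```bash
python3 st.py .524 -.248 .111;python3 - <<'E'
from h import *
p,d,c=cap('scene'); cv2.imwrite('pics/s5.png',cv2.resize(p[100:300,200:500,::-1],(800,533),interpolation=cv2.INTER_CUBIC))
E
```

```text
t 18.5 pos [ 0.5215 -0.2472  0.2063] w 0.0597 gf 0.0 ft [0.1 0.8 0. ] tilt [-0.    -0.001] yaw -0.005 q [ 0.49  0.38 -0.19  1.83  0.09  0.94 -1.32]
shift cm [0.25 0.06 9.53]
```

View pics/s5.png

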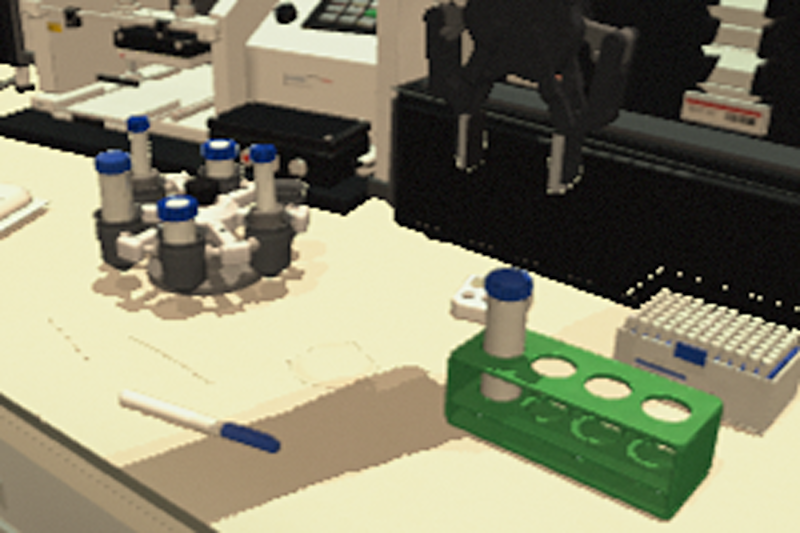

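The slim tube is seated in P2 (cap at (263,153)), and the long tube still stands in the rack. Descend on it.

servo_tool(
  increments=[
    [[0.2,0,2],0],
    [[0.2,0,4.5],0],
    [[0.2,0,7],0],
    [[0.2,0,8.5],0],
    [[0.2,0,8.5],0],
  ],
)

```text
time: 19.05
eef_pos: [0.5235, -0.2423, 0.1193]
orientation: [-3.14, -0.001, 0.006]
ft_force: [-0.7, 0.1, 0.6]
grip_width: 0.0601
gripper_force: 0.0
```

servo_tool(
  increments=[
    [[0,0,0.6],0],
    [[0,0,0.6],0],
    [[0,0,0.6],0],
  ],
)

```text
time: 19.35
eef_pos: [0.5253, -0.2434, 0.1162]
orientation: [3.141, -0.0, 0.002]
ft_force: [0.1, 0.6, 0.2]
grip_width: 0.0596
gripper_force: 0.0
```

```bash
python3 st.py .524 -.248 .111
```

```text
t 19.35 pos [ 0.5253 -0.2434  0.1162] w 0.0596 gf 0.0 ft [0.1 0.6 0.2] tilt [ 0.001 -0.001] yaw -0.0 q [ 0.47  0.5  -0.18  1.9   0.13  0.76 -1.36]
shift cm [-0.13  0.46  0.52]
```

servo_tool(
  increments=[
    [[-0.1,0.45,0.4],0],
    [[-0.1,0.45,0.4],0],
    [[-0.1,0.45,0.4],0],
    [[-0.1,0.45,0.4],0],
  ],
)

```text
time: 19.75
eef_pos: [0.5238, -0.2478, 0.1114]
orientation: [3.142, -0.001, 0.0]
ft_force: [0.2, -0.4, 0.0]
grip_width: 0.0595
gripper_force: 0.0
```

servo_tool(
  increments=[
    [[0,0,0],0],
    [[0,0,0],0],
    [[0,0,0],0],
    [[0,0,0],0],
    [[0,0,0],0],
  ],
  gripper=0.2,
)

```text
time: 20.25
eef_pos: [0.5239, -0.2477, 0.1114]
orientation: [3.142, -0.0, 0.0]
ft_force: [0.2, -0.3, 1.5]
grip_width: 0.033
gripper_force: 29.7
```

```bash
python3 st.py .524 -.248 .111
```

```text
t 20.25 pos [ 0.5239 -0.2477  0.1114] w 0.033 gf 29.667119085788727 ft [ 0.2 -0.3  1.5] tilt [ 0. -0.] yaw -0.0 q [ 0.47  0.5  -0.18  1.9   0.13  0.75 -1.35]
shift cm [0.01 0.03 0.04]
```

servo_tool(
  increments=[
    [[0,0,-2.5],0],
    [[0,0,-6],0],
    [[0,0,-10],0],
    [[0,0,-14],0],
    [[1,-2,-16.5],0],
  ],
)

```text
time: 20.75
eef_pos: [0.5331, -0.2312, 0.2793]
orientation: [3.139, -0.009, 0.003]
ft_force: [0.7, -1.0, -0.5]
grip_width: 0.0327
gripper_force: 30.0
```

servo_tool(
  increments=[
    [[1.8,-4,0],0],
    [[3.6,-8.5,0],0],
    [[5.4,-13,0],0],
    [[7.2,-17.5,0],0],
    [[9,-22,0],0],
  ],
)

```text
time: 21.25
eef_pos: [0.6241, -0.006, 0.2762]
orientation: [3.141, -0.001, -0.0]
ft_force: [-0.5, -0.9, -1.5]
grip_width: 0.033
gripper_force: 30.0
```

```bash
python3 st.py .6254 .0625 .1264
```

```text
t 21.25 pos [ 0.6241 -0.006   0.2762] w 0.033 gf 29.996867179870605 ft [-0.5 -0.9 -1.5] tilt [-0. -0.] yaw -0.001 q [ 0.13  0.39 -0.29  1.65  0.12  1.12 -1.77]
shift cm [ 0.13 -6.85 14.98]
```

servo_tool(
  increments=[
    [[0.1,-3.5,0],0],
    [[0.1,-6.5,0],0],
    [[0.1,-6.8,2],0],
    [[0.1,-6.8,5],0],
    [[0.1,-6.8,7],0],
  ],
)

```text
time: 21.75
eef_pos: [0.6239, 0.0606, 0.2043]
orientation: [3.141, 0.001, -0.003]
ft_force: [0.2, -0.9, -1.4]
grip_width: 0.0329
gripper_force: 30.0
```

servo_tool(
  increments=[
    [[0,0,0],0],
    [[0,0,0],0],
  ],
)

```text
time: 21.95
eef_pos: [0.6248, 0.0602, 0.2065]
orientation: [3.142, -0.0, -0.001]
ft_force: [0.2, -0.4, 0.0]
grip_width: 0.0327
gripper_force: 30.0
```

```bash
python3 st.py .6254 .0625 .1264
```

```text
t 21.95 pos [0.6248 0.0602 0.2065] w 0.0327 gf 29.99669909477234 ft [ 0.2 -0.4  0. ] tilt [-0.001 -0.   ] yaw -0.0 q [ 0.03  0.47 -0.31  1.71  0.16  0.99 -1.9 ]
shift cm [ 0.06 -0.23  8.01]
```

servo_tool(
  increments=[
    [[0,-0.2,1],0],
    [[0,-0.2,2.5],0],
    [[0,-0.2,4],0],
    [[0,-0.2,5.5],0],
    [[0,-0.2,7],0],
  ],
)

```text
time: 22.45
eef_pos: [0.6245, 0.0621, 0.1346]
orientation: [3.141, -0.0, -0.001]
ft_force: [0.3, 0.5, -1.0]
grip_width: 0.0333
gripper_force: 30.0
```

servo_tool(
  increments=[
    [[0,0,0.3],0],
    [[0,0,0.6],0],
    [[0,0,0.6],0],
    [[0,0,0.6],0],
  ],
)

```text
time: 22.85
eef_pos: [0.6253, 0.0624, 0.1309]
orientation: [-3.141, 0.0, -0.002]
ft_force: [0.8, 0.8, -0.3]
grip_width: 0.0325
gripper_force: 30.0
```

```bash
python3 st.py .6254 .0625 .1264
```

```text
t 22.85 pos [0.6253 0.0624 0.1309] w 0.0325 gf 29.99726504087448 ft [ 0.8  0.8 -0.3] tilt [0.001 0.   ] yaw -0.0 q [ 0.01  0.55 -0.29  1.76  0.2   0.85 -1.94]
shift cm [ 0.01 -0.01  0.45]
```

servo_tool(
  increments=[
    [[0,0,0.2],0],
    [[0,0,0.3],0],
    [[0,0,0.3],0],
  ],
)

```text
time: 23.15
eef_pos: [0.6248, 0.0622, 0.1273]
orientation: [3.142, -0.0, 0.0]
ft_force: [-0.6, 0.6, -0.7]
grip_width: 0.033
gripper_force: 30.0
```

servo_tool(
  increments=[
    [[0,0,0],0],
    [[0,0,0],0],
    [[0,0,0],0],
    [[0,0,0],0],
    [[0,0,0],0],
  ],
  gripper=0.7,
)

```text
time: 23.65
eef_pos: [0.6249, 0.0623, 0.1274]
orientation: [-3.142, 0.0, -0.0]
ft_force: [-0.3, -0.4, -0.9]
grip_width: 0.0597
gripper_force: 0.0
```

servo_tool(
  increments=[
    [[0,0,-2],0],
    [[0,0,-5],0],
    [[0,0,-9],0],
    [[0,0,-13],0],
    [[0,4,-13],0],
  ],
)

```text
time: 24.15
eef_pos: [0.6278, 0.03, 0.2642]
orientation: [-3.136, -0.015, -0.018]
ft_force: [0.9, -0.0, -0.0]
grip_width: 0.0601
gripper_force: 0.0
```

servo_tool(
  increments=[
    [[-1,4.5,0],0],
    [[-2,9,0],0],
    [[-3,13.5,0],0],
    [[-4,18,0],0],
    [[-5,22,0],0],
  ],
)

```text
time: 24.65
eef_pos: [0.5739, -0.2003, 0.2575]
orientation: [3.141, -0.002, 0.0]
ft_force: [0.2, 0.5, -0.2]
grip_width: 0.0598
gripper_force: 0.0
```

servo_tool(
  increments=[
    [[0,3,0],0],
    [[0,5,0],0],
    [[0,5,0],0],
    [[0,5,0],0],
    [[0,5,0],0],
  ],
)

```text
time: 25.15
eef_pos: [0.5752, -0.2457, 0.2573]
orientation: [-3.141, -0.003, -0.0]
ft_force: [0.5, -0.0, 0.8]
grip_width: 0.0598
gripper_force: 0.0
```

```bash
python3 st.py; python3 - <<'E'
from h import *
p,d,c=cap('scene'); a=cv2.resize(p[120:220,200:350,::-1],(600,400),interpolation=cv2.INTER_CUBIC)
p,d,c=cap('top'); b=cv2.resize(p[140:260,205:325,::-1],(400,400),interpolation=cv2.INTER_CUBIC)
cv2.imwrite('pics/f.png',cv2.resize(np.hstack([a,b]),(800,320)))
p=p.astype(int);E=np.array(c['extrinsics']);blue=(p[...,2]>p[...,0]+35).astype(np.uint8)
n,l,st,ce=cv2.connectedComponentsWithStats(blue[145:255,205:325])
M=np.array([[.6197,.1423],[.6254,.0625],[.5592,.0176],[.4872,.0526],[.4815,.1324],[.5477,.1772]])
for i in range(1,n):
    if st[i,4]<30: continue
    u,v=ce[i]+[205,145]; r=E[:3,:3]@np.array([(u-c['cx'])/c['fx'],(v-c['cy'])/c['fy'],1])
    f=lambda h:(E[:3,3]+r*(h-E[2,3])/r[2])[:2]
    k=np.argmin(np.linalg.norm(M-f(.12),axis=1)); h=[.102,.129,.139,.102,.129,.139][k]
    print('P%d'%k,st[i,4],((f(h)-M[k])*1e3).round(1))
E
```

```text
t 25.15 pos [ 0.5752 -0.2457  0.2573] w 0.0598 gf 0.0 ft [ 0.5 -0.   0.8] tilt [0.    0.001] yaw 0.002 q [ 0.47  0.41 -0.22  1.67  0.1   1.08 -1.35]
P1 150 [-1.8  6.6]
P0 118 [-0.4 -0.6]
P2 75 [2.1 6.7]
P5 81 [ 0.5 -0.1]
P3 130 [1.2 4.3]
P4 156 [ 0.4 -0.4]
```

View pics/f.png

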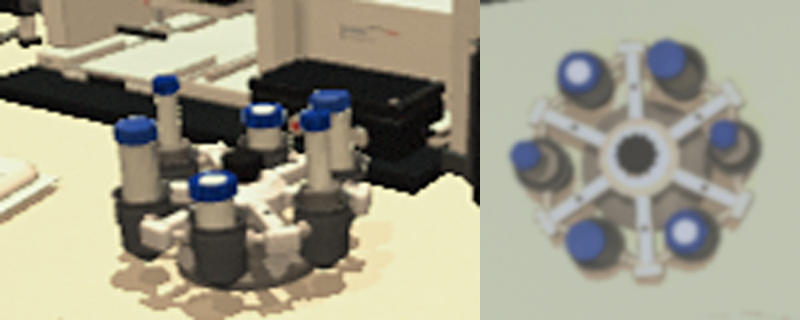

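The final view shows the six tubes upright, each opposite its twin: short P0–P3, long P1–P4, slim P2–P5. The moved caps sit 4–7 mm off the nominal bucket centres, which is a lean below 0.1 rad from bore play. I released each tube within about 2 mm of its seated height, so I'm handing in.

```bash
python3 -c "
from station import arm
print(arm.hand_in())"
```

```text
the job is handed in; nothing more can be done
None
```

I handed the job in at about 25 s of the 112 s allowed, with all six tubes standing in buckets opposite their twins in the final pictures; no verdict came back, and the three moved tubes lean slightly, by my estimate under 0.1 rad against the 0.2 limit.

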